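# Dry-fit a small picture frame on the assembly board

## Task

Dry-fit the small picture frame on the assembly board: lay its four mitred sticks, face down just as they lie now, flat on the board between the corner blocks so that they make a closed rectangle, long ones along the board's long sides, short ones along its short sides, each with its longer edge outwards. When all four are down, lay the back panel, batten up, flat into the rebate they form, and let go of everything. Leave the two square turning blanks alone.

Things in the scene. Friction and masses are not known exactly. Their poses are not given: they have to be found in the camera images.
- board: fixed plywood board 194 (x) x 156 (y) x 12 mm; a dark L block at each corner rises 14 mm more, inner faces at x +-78, y +-58 (opening 6 mm wider at the top), 15 thick, reaching 27 mm along each side. Origin: middle of the underside; x along the long sides, z up. Stick centres belong at y +-40 (long) and x +-60 mm (short): a 146 x 106 frame, 5 mm clear of the blocks, mitres 4 mm open.
- long_1_mid (a point): long frame stick (one of two twins), pale wood, 140 mm long at the outer edge, 88 at the inner, ends mitred 45 deg, 26 wide, 18 high, 50 g, face down. Point: its centre, 9 mm above the underside, mid-width. x along it, y across it to the longer outer edge, z up. A rebate 13 mm wide is cut in the upper side along the inner edge, floor 11 mm above the underside. Fits either of its two sides.
- long_2_mid (a point): long frame stick (one of two twins), pale wood, 140 mm long at the outer edge, 88 at the inner, ends mitred 45 deg, 26 wide, 18 high, 50 g, face down. Point: its centre, 9 mm above the underside, mid-width. x along it, y across it to the longer outer edge, z up. A rebate 13 mm wide is cut in the upper side along the inner edge, floor 11 mm above the underside. Fits either of its two sides.
- short_1_mid (a point): short frame stick (one of two twins), pale wood, 100 mm long at the outer edge, 48 at the inner, ends mitred 45 deg, 26 wide, 18 high, 35 g, face down. Point: its centre, 9 mm above the underside, mid-width. x along it, y across it to the longer outer edge, z up. A rebate 13 mm wide is cut in the upper side along the inner edge, floor 11 mm above the underside. Fits either of its two sides.
- short_2_mid (a point): short frame stick (one of two twins), pale wood, 100 mm long at the outer edge, 48 at the inner, ends mitred 45 deg, 26 wide, 18 high, 35 g, face down. Point: its centre, 9 mm above the underside, mid-width. x along it, y across it to the longer outer edge, z up. A rebate 13 mm wide is cut in the upper side along the inner edge, floor 11 mm above the underside. Fits either of its two sides.
- panel_mid (a point): back panel: brown, 108 (x) x 68 (y) x 6 mm, lower edges bevelled, 70 g; a pale batten 80 (x) x 22 x 14 mm stands along the middle of its upper face, to grip it by. Point: 10 mm above the middle of its underside. z up. Goes in either way round, long side along the board's; in place its underside lies on the rebate floor, 11 mm above the board's top, 6 mm clear all round.
- pen_blank_0_mid (a point): a pale brown square turning blank, 22x22x150 mm, ends cut square, lying beyond the cable; not part of the frame, to be left alone. Point: its centre; y runs along it.
- pen_blank_1_mid (a point): a dark brown square turning blank, 22x22x150 mm, ends cut square, lying beyond the cable; not part of the frame, to be left alone. Point: its centre; y runs along it.

How it is judged:
On the way, in this order (a step that is already met when the one before it is completed fails the run):
1. all four sticks lie flat on the board in their places ((((x of long_1_mid in the frame of board between -0.008 and 0.008 m and y of long_1_mid in the frame of board between 0.032 and 0.048 m and z of long_1_mid in the frame of board between 0.018 and 0.024 m and angle between long_1_mid's own z axis and vertical below 0.06 rad and angle between the x axis of long_1_mid and the x axis of board, either way round below 0.1 rad) and (x of long_2_mid in the frame of board between -0.008 and 0.008 m and y of long_2_mid in the frame of board between -0.048 and -0.032 m and z of long_2_mid in the frame of board between 0.018 and 0.024 m and angle between long_2_mid's own z axis and vertical below 0.06 rad and angle between the x axis of long_2_mid and the x axis of board, either way round below 0.1 rad)) or ((x of long_2_mid in the frame of board between -0.008 and 0.008 m and y of long_2_mid in the frame of board between 0.032 and 0.048 m and z of long_2_mid in the frame of board between 0.018 and 0.024 m and angle between long_2_mid's own z axis and vertical below 0.06 rad and angle between the x axis of long_2_mid and the x axis of board, either way round below 0.1 rad) and (x of long_1_mid in the frame of board between -0.008 and 0.008 m and y of long_1_mid in the frame of board between -0.048 and -0.032 m and z of long_1_mid in the frame of board between 0.018 and 0.024 m and angle between long_1_mid's own z axis and vertical below 0.06 rad and angle between the x axis of long_1_mid and the x axis of board, either way round below 0.1 rad))) and (((x of short_1_mid in the frame of board between 0.052 and 0.068 m and y of short_1_mid in the frame of board between -0.008 and 0.008 m and z of short_1_mid in the frame of board between 0.018 and 0.024 m and angle between short_1_mid's own z axis and vertical below 0.06 rad and angle between the x axis of short_1_mid and the y axis of board, either way round below 0.1 rad) and (x of short_2_mid in the frame of board between -0.068 and -0.052 m and y of short_2_mid in the frame of board between -0.008 and 0.008 m and z of short_2_mid in the frame of board between 0.018 and 0.024 m and angle between short_2_mid's own z axis and vertical below 0.06 rad and angle between the x axis of short_2_mid and the y axis of board, either way round below 0.1 rad)) or ((x of short_2_mid in the frame of board between 0.052 and 0.068 m and y of short_2_mid in the frame of board between -0.008 and 0.008 m and z of short_2_mid in the frame of board between 0.018 and 0.024 m and angle between short_2_mid's own z axis and vertical below 0.06 rad and angle between the x axis of short_2_mid and the y axis of board, either way round below 0.1 rad) and (x of short_1_mid in the frame of board between -0.068 and -0.052 m and y of short_1_mid in the frame of board between -0.008 and 0.008 m and z of short_1_mid in the frame of board between 0.018 and 0.024 m and angle between short_1_mid's own z axis and vertical below 0.06 rad and angle between the x axis of short_1_mid and the y axis of board, either way round below 0.1 rad)))), for 0.2 s.
2. the back panel lies flat in the rebate of the closed frame (all of step 1 and x of panel_mid in the frame of board between -0.008 and 0.008 m and y of panel_mid in the frame of board between -0.008 and 0.008 m and z of panel_mid in the frame of board between 0.0305 and 0.0355 m and angle between panel_mid's own z axis and vertical below 0.04 rad and angle between the x axis of panel_mid and the x axis of board, either way round below 0.1 rad), for 0.2 s.
At the end, for the whole second after the job is handed in: All four sticks lie flat on the board, each centre within 8 mm of its place in x and y (long on long sides, short on short), turned under 0.1 rad; the panel, put in last, lies flat on the rebate floor (2.5 mm), within 8 mm of the middle, turned under 0.1 rad. All at rest; blanks moved under 20 mm (all of step 2 and linear speed of each of long_1, long_2, short_1, short_2, panel below 0.02 m/s); the robot touches nothing.
It fails at once if a square turning blank is moved 20 mm or more (distance of any of pen_blank_0_mid, pen_blank_1_mid from where it was at the start of the episode above 0.02 m).
It also fails if it takes over 128 s, if anything falls off the work surface, if the arm or the gripper's body presses on something with over 40 N, if the wrist force passes 120 N, or if a joint passes its speed limit or range.

## Robot

A 6-joint arm with a two-finger parallel gripper is mounted at the origin on a cart in front of the work surface, level with it; the furniture and walls round the work are solid. World frame = base frame: x ahead of the robot, y to its left, z up, the work surface at z = 0. Lengths are in m, angles in rad, forces in N, time in s.
With the tool pointing down it reaches from about 0.375 to 0.9 m from the base axis. Payload 3.1 kg.
Tool frame: the origin (TCP) lies at the centre of the arm's flange, where the gripper is bolted on; the fingertips stand 173 mm ahead of it and the grasp point (between the pads) lies 155 mm ahead of it; z points along the fingers, x is the direction in which the jaws open and shut, and the axes are right-handed (so a half turn about z gives the same grasp; the last joint's range is limited). The gripper opens to 85 mm and grips with 20 to 120 N. Pads are 22 mm wide; open, the fingers measure 114 mm over their backs; the gripper's body (76 mm by 85 mm) begins 54 mm behind the grasp point. The pads swing forward as they close: fully open they stand 13 mm farther back than shut.
Start: joints at [-1.361, 0.527, 1.433, -0, 1.181, -0.178], TCP at [0.236, -0.579, 0.405] pointing down, gripper open.
Joint ranges: [-3.08, 3.08], [-0.75, 2.2], [0.22, 2.44], [-1.43, 4.57], [0, 2.65], [-2.85, 2.85]. Speed limits (rad/s): [2.79, 2.79, 3.14, 3.14, 3.14, 3.14].

## Interface

Orientations are given as a unit quaternion [x, y, z, w].
In Python, from station import manip gives the robot as it stands.
- The arm moves only by the shell command python3 -m jog 'ROWS' [OPENING] [FORCE]. ROWS is JSON, a list that holds one entry, the list of rows, each a list of 4 numbers: the shift along the world's x, y, z in mm, then the turn about the world's z in degrees. A call has exactly 8 rows; each row shifts and turns the commanded pose from where the row before left it; what a row does not reach is not made up. A row lasts 1/8 s, in which the tool goes at most 62.5 mm and 10.7 degrees, less where a joint would pass 70% of its speed; a pose out of reach is approached as far as the arm can. A call is refused whole if a number of a shift passes 62.5 or a number of a turn 10.7, either way. A call with a gripper value outside its range is refused whole. OPENING is the opening in per cent of the stroke, from 0 (shut) to 100 (fully open), set as the call begins (- or left out, the last holds). The fingers move at their own pace and stop on an object; FORCE is the grip in N (left out, the last holds). Time passes only in rows, so rows that do not move let the fingers close, or fill a call up. It gives the time, the measured TCP pose, the force and the opening at its end, in the units of the state.
- manip.sense(): the state, without advancing time (a new reading comes with each control period).
- manip.snapshot(name): name is "scene" or "top"; returns the picture (400x640x3 uint8, red, green, blue); there is no depth.
- manip.camera_info(name): a dict with "fx", "fy", "cx", "cy" (pixels), "R" (3x3) and "t" (3): a world point X has camera coordinates R X + t. Camera axes: x right, y down, z forward; pixel columns grow to the right and rows downward; lengths in m; the calibration is good to about 2 mm. A picture is of the moment at which its call begins. camera_info takes no time and is no camera call.
- manip.sign_off(): hands the job in, once; it reports no verdict.
The state is a dict: "t": time; "q": joint angles; "qd": joint speeds; "tau": joint torques, N m; "tcp_pos": TCP position; "tool_rot": TCP orientation; "force": force on the tool from outside, world axes, zero at the start; "ft_torque": the same for the moment, N m; "finger_gap": opening from 0.0 (shut) to 1.0 (fully open).
Only numpy, scipy, OpenCV 4.12 (cv2) and the standard library are available. Lean on these libraries where they do the work, as an engineer would, in place of code of your own. Each camera call takes 0.05 s, during which the arm holds its last target. There are 200 camera calls.

## Working session

There is one attempt and no reset: what is moved stays moved. The work goes in short steps, Python scripts to look and compute and a shell command to move; the robot and the scene stay as the last step left them, time stands still between calls to the robot, and variables do not carry over. Pictures are saved under pics/ and viewed, about 12 in all and at most 16, crops included, and the job is handed in when it is done.

```bash
ls; mkdir -p pics
python3 - <<'E'
from station import manip
import cv2
for n in("scene","top"):
    cv2.imwrite(f"pics/{n}0.png",manip.snapshot(n)[...,::-1])
    print(n,manip.camera_info(n))
print(manip.sense())
E
```

```text
pics
scene {'fx': 516.8611633556342, 'fy': 516.8611633556342, 'cx': 317.0174340490387, 'cy': 195.6937349043747, 'R': array([[-0.83600595, -0.54868359, -0.00635312],
       [-0.36192032,  0.5600713 , -0.74520723],
       [ 0.41244118, -0.62069836, -0.66680268]]), 't': array([0.26519355, 0.37936373, 0.87557802])}
top {'fx': 491.69695747880485, 'fy': 491.69695747880485, 'cx': 321.05388792598416, 'cy': 204.2930530579797, 'R': array([[-9.30555554e-03, -9.99956165e-01, -1.03635278e-03],
       [-9.92771211e-01,  9.36270434e-03, -1.19656436e-01],
       [ 1.19660894e-01, -8.46084111e-05, -9.92814818e-01]]), 't': array([-0.25683738,  0.50984087,  0.93947167])}
{'t': 0.1, 'q': array([-1.36150916e+00,  5.28435125e-01,  1.43374550e+00, -3.26249378e-07,
        1.18140441e+00, -1.78480100e-01]), 'qd': array([ 0.0007241 , -0.00322009, -0.00228565,  0.00014171, -0.00034202,
        0.00066798]), 'tau': array([-1.16852341e-03, -4.43304563e+01, -1.78586304e+01, -2.57857437e-04,
        3.91297144e-03, -3.74277164e-06]), 'tcp_pos': array([ 0.23630381, -0.57829216,  0.4038022 ]), 'tool_rot': array([ 8.30096723e-01, -5.57618541e-01, -7.15287904e-04, -6.93374449e-04]), 'force': array([-0.78230124,  0.52857288,  0.81030068]), 'ft_torque': array([ 0.04890758,  0.02570719, -0.04271024]), 'finger_gap': 1.0021798162503877}
```

View pics/top0.png

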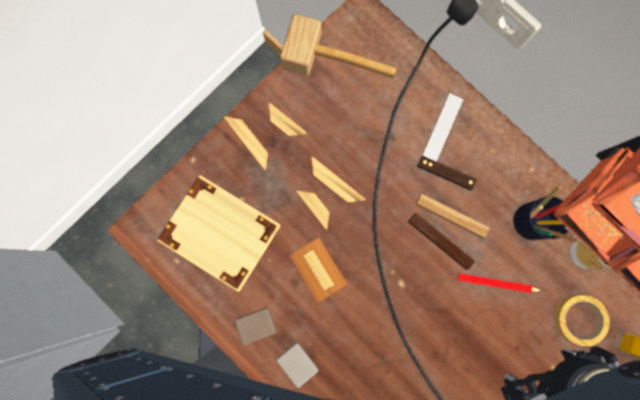

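View pics/scene0.png

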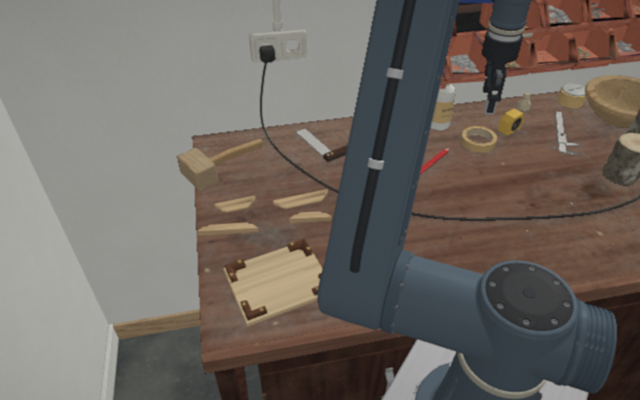

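```bash
cat > h.py <<'E'
import numpy as np, cv2
from station import manip
def cam(n="top"):
    c=manip.camera_info(n); return np.array([[c['fx'],0,c['cx']],[0,c['fy'],c['cy']],[0,0,1]]),c['R'],c['t']
def proj(X,n="top"):
    K,R,t=cam(n); p=(K@(R@np.atleast_2d(X).T+t[:,None])).T; return p[:,:2]/p[:,2:]
def back(uv,z,n="top"):
    K,R,t=cam(n); d=R.T@np.linalg.inv(K)@np.array([uv[0],uv[1],1.]); C=-R.T@t; return C+d*(z-C[2])/d[2]
E
python3 - <<'E'
from h import *
im=cv2.imread('pics/top0.png')
for uv in [(220,233),(246,142),(286,120),(337,180),(314,210),(319,268),(452,215),(440,240)]: print(uv,back(uv,.012).round(3))
hsv=cv2.cvtColor(im,cv2.COLOR_BGR2HSV)
for uv in [(220,233),(246,142),(338,178),(314,210),(306,265),(319,268),(250,100),(350,230)]: print(uv,hsv[uv[1],uv[0]])
c=cv2.resize(im[90:310,110:380],None,fx=2.9,fy=2.7,interpolation=cv2.INTER_CUBIC)
cv2.imwrite('pics/c0.png',cv2.resize(im[90:310,110:380],None,fx=2.7,fy=2.7,interpolation=cv2.INTER_CUBIC))
E
```

```text
(220, 233) [ 0.454 -0.059  0.012]
(246, 142) [ 0.639 -0.11   0.012]
(286, 120) [ 0.685 -0.191  0.012]
(337, 180) [ 0.559 -0.294  0.012]
(314, 210) [ 0.498 -0.247  0.012]
(319, 268) [ 0.383 -0.256  0.012]
(452, 215) [ 0.486 -0.524  0.012]
(440, 240) [ 0.436 -0.498  0.012]
(220, 233) [ 23  96 247]
(246, 142) [ 23 112 249]
(338, 178) [ 19 122 241]
(314, 210) [ 21 114 247]
(306, 265) [ 14 177 199]
(319, 268) [ 21 113 246]
(250, 100) [  8 127 130]
(350, 230) [  9 130 133]
```

View pics/c0.png

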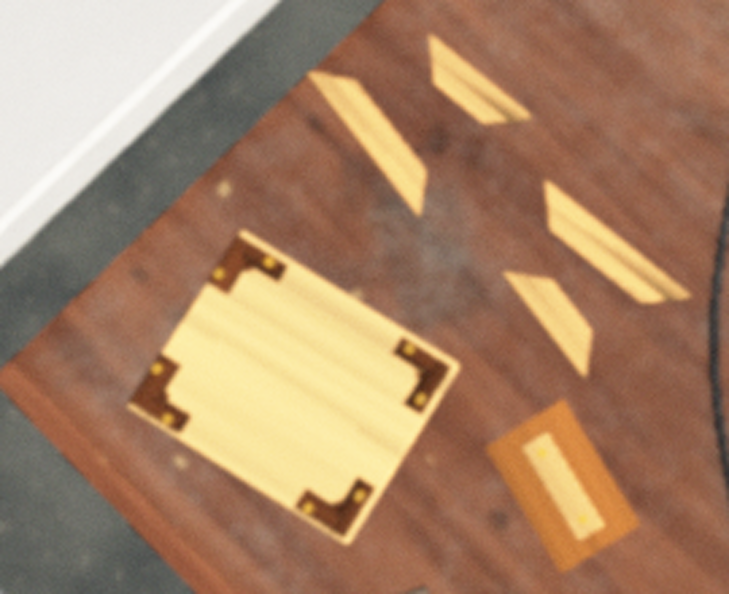

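```bash
cat >> h.py <<'E'
from scipy.optimize import minimize
S=8
def box(lx,ly,z0,z1): return [(a*lx/2,b*ly/2,z) for a in(-1,1) for b in(-1,1) for z in(z0,z1)]
def stick(L): # outer edge +y
    return [(s*(L/2-26*(1-f)),-13+26*f,z) for s in(-1,1) for f,z in((0,0),(0,11),(.5,11),(.5,18),(1,0),(1,18))]
MODELS={'long':stick(140),'short':stick(100),'panel':box(108,68,0,6),'batten':box(80,22,6,20),'board':box(194,156,0,12)}
def hull(kind,p,z=0):
    M=np.array(MODELS[kind],float)/1e3; c,s=np.cos(p[2]),np.sin(p[2])
    X=np.c_[c*M[:,0]-s*M[:,1]+p[0],s*M[:,0]+c*M[:,1]+p[1],M[:,2]+z]
    return cv2.convexHull(proj(X).astype(np.float32))[:,0]
def fit(kind,mask,p0,z=0):
    ys,xs=np.nonzero(mask>.2); x0,y0,x1,y1=xs.min()-8,ys.min()-8,xs.max()+9,ys.max()+9
    sub=mask[y0:y1,x0:x1].astype(np.float32)
    def cost(p):
        h=hull(kind,p,z); m=np.zeros(((y1-y0)*S,(x1-x0)*S),np.uint8)
        q=((h-[x0,y0]+.5)*S-.5)
        cv2.fillConvexPoly(m,np.round(q*16).astype(np.int32),255,cv2.LINE_8,4)
        r=cv2.resize(m,(x1-x0,y1-y0),interpolation=cv2.INTER_AREA)/255.
        r=cv2.GaussianBlur(r.astype(np.float32),(0,0),.8)
        return float(((r-sub)**2).sum()/sub.sum())
    best=None
    for t in p0[2] if np.ndim(p0[2]) else [p0[2]]:
        q=np.array([p0[0],p0[1],t])
        for d in (.01,.003):
            r=minimize(cost,q,method='Nelder-Mead',options=dict(initial_simplex=[q,q+[d,0,0],q+[0,d,0],q+[0,0,d*15]],xatol=1e-5,fatol=1e-6,maxiter=300)); q=r.x
        if best is None or r.fun<best[0]: best=(r.fun,q)
    return best
E
cat > m0.py <<'E'
from h import *
im=cv2.imread('pics/top0.png'); f=im.astype(np.float32)
hsv=cv2.cvtColor(im,cv2.COLOR_BGR2HSV)
# softness: green channel between wood table (~75) and pale wood (~215)
pale=np.clip((f[...,1]-85)/(185-85),0,1)
n,lab,st,cen=cv2.connectedComponentsWithStats((pale>.5).astype(np.uint8))
def soft(seed,src=pale,thr=.5):
    n,l=cv2.connectedComponents((src>thr).astype(np.uint8)); k=l[seed[1],seed[0]]; assert k>0
    return src*cv2.dilate((l==k).astype(np.uint8),np.ones((5,5)))
T=np.arange(0,2*np.pi,np.pi/6)
for nm,kind,uv in [('A','long',(246,142)),('B','short',(286,120)),('C','long',(337,180)),('D','short',(314,210)),('batten','batten',(319,268))]:
    m=soft(uv); w=back(uv,.012); c,p=fit(kind,m,(w[0],w[1],T if kind!='batten' else T[:6])); print(nm,round(c,4),(p[:2]*1e3).round(1),np.degrees(p[2]).round(1)%360, 'area',m.sum().round())
# board: pale hull
m=soft((220,233)); cs=np.argwhere(m>.5)[:,::-1]; h=cv2.convexHull(cs.astype(np.int32)); mm=np.zeros(m.shape,np.uint8); cv2.fillPoly(mm,[h],1)
mm=cv2.GaussianBlur(mm.astype(np.float32),(0,0),.8)
c,p=fit('board',mm,(.454,-.059,T[:6])); print('board',round(c,4),(p[:2]*1e3).round(1),np.degrees(p[2]).round(1)%360)
# panel
pan=np.clip((f[...,2]-150)/40,0,1)*(hsv[...,0]>11); m=soft((306,265),pan)
c,p=fit('panel',m,(.383,-.256,T[:6])); print('panel',round(c,4),(p[:2]*1e3).round(1),np.degrees(p[2]).round(1)%360)
E
python3 m0.py
```

```text
A 0.0142 [ 644.6 -115.7] 37.6 area 812.0Traceback (most recent call last):
  File "m0.py", line 12, in <module>
    m=soft(uv); w=back(uv,.012); c,p=fit(kind,m,(w[0],w[1],T if kind!='batten' else T[:6])); print(nm,round(c,4),(p[:2]*1e3).round(1),np.degrees(p[2]).round(1)%360, 'area',m.sum().round())
                                     ~~~^^^^^^^^^^^^^^^^^^^^^^^^^^^^^^^^^^^^^^^^^^^^^^^^^^^
  File "h.py", line 33, in fit
    r=minimize(cost,q,method='Nelder-Mead',options=dict(initial_simplex=[q,q+[d,0,0],q+[0,d,0],q+[0,0,d*15]],xatol=1e-5,fatol=1e-6,maxiter=300)); q=r.x
    res = _minimize_neldermead(fun, x0, args, callback, bounds=bounds,
                               **options)
    fsim[k] = func(sim[k])
              ~~~~^^^^^^^^
    fx = function(np.copy(x), *(wrapper_args + args))
  File "h.py", line 23, in cost
    h=hull(kind,p,z); m=np.zeros(((y1-y0)*S,(x1-x0)*S),np.uint8)
  File "h.py", line 18, in hull
    return cv2.convexHull(proj(X).astype(np.float32))[:,0]
                          ~~~~^^^
  File "h.py", line 6, in proj
    K,R,t=cam(n); p=(K@(R@np.atleast_2d(X).T+t[:,None])).T; return p[:,:2]/p[:,2:]
          ~~~^^^
  File "h.py", line 4, in cam
    c=manip.camera_info(n); return np.array([[c['fx'],0,c['cx']],[0,c['fy'],c['cy']],[0,0,1]]),c['R'],c['t']
ValueError: time passes only in moves, steps and waits
```

Cache the calibration.

```bash
sed -i 's/^def cam(/import functools\n@functools.lru_cache(None)\ndef cam(/' h.py; time python3 m0.py
```

```text
A 0.0142 [ 644.6 -115.7] 37.6 area 812.0
B 0.0263 [ 681.3 -184.9] 230.3 area 584.0
C 0.0154 [ 554.4 -288.1] 230.4 area 858.0
D 0.022 [ 506.2 -252.1] 37.6 area 572.0
batten 0.2162 [ 379.8 -255.1] 31.0 area 902.0
board 0.0209 [456.3 -56.1] 58.1
panel 0.011 [ 379.9 -254.5] 30.9
real	0m13.993s
user	0m12.096s
sys	0m0.177s
```

The pictures show the board at about (220,233) in the top view, with long sticks at (246,142) and (337,180) and short ones at (286,120) and (314,210). The panel is at (319,268) and the blanks lie beyond the cable. The fitted poses agree with the given sizes and directions. I'll go above stick A first.

```bash
python3 -m jog '[[[31.4,35.6,-8,1.2],[31.4,35.6,-8,1.2],[31.4,35.6,-8,1.2],[31.4,35.6,-8,1.2],[31.4,35.6,-8,1.2],[31.4,35.6,-8,1.2],[31.4,35.6,-8,1.2],[31.4,35.6,-8,1.2]]]' 55 40
python3 -m jog '[[[31.4,35.6,-8,1.2],[31.4,35.6,-8,1.2],[31.4,35.6,-8,1.2],[31.4,35.6,-8,1.2],[31.4,35.6,-8,1.2],[0,0,0,0],[0,0,0,0],[0,0,0,0]]]'
cat > st.py <<'E'
from h import *
s=manip.sense(); x,y,z,w=s['tool_rot']
print('t',round(s['t'],2),'tcp',(s['tcp_pos']*1e3).round(1),'yaw',np.degrees(np.arctan2(2*(x*y+z*w),1-2*(y*y+z*z))).round(2),'tilt',np.degrees(np.arccos(min(1,2*(x*x+y*y)-1))).round(2) ,'gap',round(s['finger_gap']*85,1),'F',s['force'].round(1))
E
python3 st.py
```

```text
t: 1.1
tcp_pos: [0.4884, -0.2925, 0.3401]
tool_rot: [0.874, -0.486, -0.0, -0.0]
force: [0.5, 0.2, -0.6]
finger_gap: 0.547
t: 2.1
tcp_pos: [0.6439, -0.1169, 0.3008]
tool_rot: [0.898, -0.441, -0.0, 0.0]
force: [0.4, 0.8, 0.5]
finger_gap: 0.548
t 2.1 tcp [ 643.9 -116.9  300.8] yaw -52.27 tilt 0.03 gap 46.6 F [0.4 0.8 0.5]
```

```bash
python3 -m jog '[[[0.7,1,-25,0],[0,0,-25,0],[0,0,-25,0],[0,0,-20,0],[0,0,-15,0],[0,0,-10,0],[0,0,-4,0],[0,0,0,0]]]'; python3 st.py
python3 -c "
from h import *
for n in('top','scene'): cv2.imwrite(f'pics/{n}1.png',manip.snapshot(n)[...,::-1])
a=cv2.imread('pics/top1.png')[80:230,160:400];b=cv2.imread('pics/scene1.png')[160:310,170:410]
cv2.imwrite('pics/g1.png',cv2.resize(np.vstack([a,b]),None,fx=2,fy=2))"
```

```text
t: 3.1
tcp_pos: [0.6454, -0.1147, 0.1768]
tool_rot: [0.898, -0.44, 0.0, -0.0]
force: [0.1, -0.7, -0.7]
finger_gap: 0.547
t 3.1 tcp [ 645.4 -114.7  176.8] yaw -52.17 tilt 0.02 gap 46.5 F [ 0.1 -0.7 -0.7]
```

View pics/g1.png

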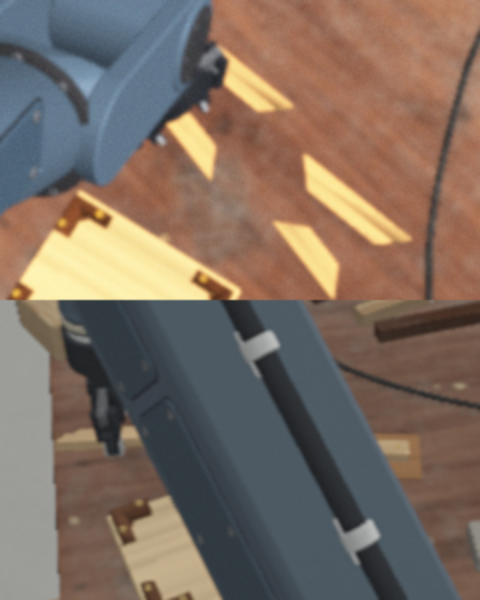

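```bash
python3 -c "
from h import *
d=np.array([-.613,.79,0])
for r in (23,27,31):
  for z in (0,5,10,15,20): print(r,z,proj(np.array([.6454,-.1147,z/1e3])+d*r/1e3,'scene').round(1), proj(np.array([.6454,-.1147,z/1e3])+d*r/1e3,'top').round(1))
a=cv2.imread('pics/top1.png')[110:170,220:300];b=cv2.imread('pics/scene1.png')[200:260,190:270]
cv2.imwrite('pics/g2.png',cv2.resize(np.hstack([a,b]),None,fx=5,fy=5,interpolation=cv2.INTER_CUBIC))"
```

```text
23 0 [[226.4 237.5]] [[240.5 147.2]]
23 5 [[226.2 236. ]] [[240.2 146.7]]
23 10 [[225.9 234.5]] [[239.7 146.1]]
23 15 [[225.6 233. ]] [[239.3 145.5]]
23 20 [[225.3 231.5]] [[238.9 144.9]]
27 0 [[226.3 238.8]] [[239.  148.4]]
27 5 [[226.1 237.3]] [[238.6 147.8]]
27 10 [[225.8 235.8]] [[238.2 147.3]]
27 15 [[225.5 234.3]] [[237.8 146.7]]
27 20 [[225.3 232.8]] [[237.4 146.1]]
31 0 [[226.2 240.1]] [[237.5 149.6]]
31 5 [[226.  238.6]] [[237. 149.]]
31 10 [[225.7 237.1]] [[236.6 148.5]]
31 15 [[225.4 235.5]] [[236.2 147.9]]
31 20 [[225.2 234. ]] [[235.8 147.3]]
```

View pics/g2.png

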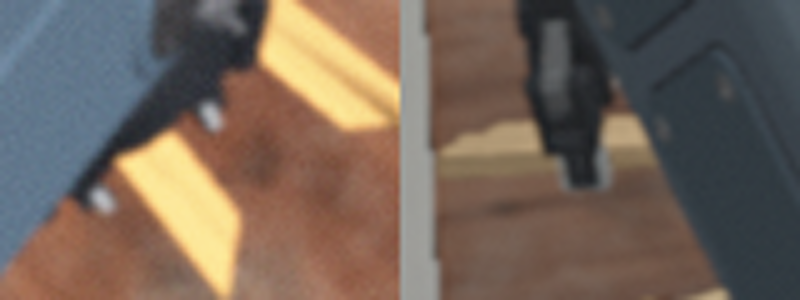

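```bash
python3 -m jog '[[[0,0,3,0],[0,0,0,0],[0,0,0,0],[0,0,0,0],[0,0,0,0],[0,0,0,0],[0,0,0,0],[0,0,0,0]]]' 0; python3 st.py
python3 -c "
from h import *
for n in('top','scene'): cv2.imwrite(f'pics/{n}2.png',manip.snapshot(n)[...,::-1])
a=cv2.imread('pics/top2.png')[110:170,220:300];b=cv2.imread('pics/scene2.png')[200:260,190:270]
cv2.imwrite('pics/g3.png',cv2.resize(np.hstack([a,b]),None,fx=5,fy=5,interpolation=cv2.INTER_CUBIC))"
```

```text
t: 4.2
tcp_pos: [0.6455, -0.1147, 0.1809]
tool_rot: [0.898, -0.44, 0.001, -0.0]
force: [-1.3, 1.3, 5.3]
finger_gap: 0.284
t 4.2 tcp [ 645.5 -114.7  180.9] yaw -52.18 tilt 0.08 gap 24.1 F [-1.3  1.3  5.3]
```

View pics/g3.png

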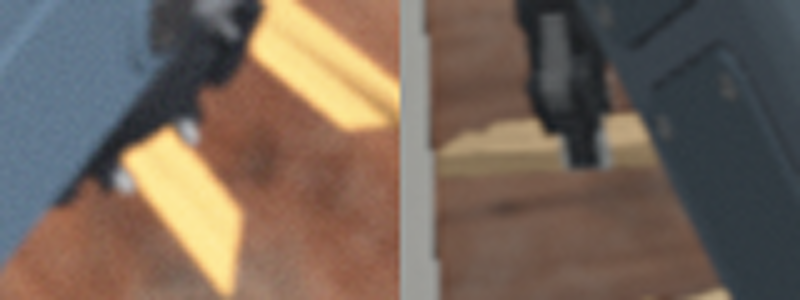

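```bash
python3 -m jog '[[[0,0,0,0],[0,0,0,0],[0,0,0,0],[0,0,-3,0],[0,0,-2,0],[0,0,0,0],[0,0,0,0],[0,0,0,0]]]' 55; python3 st.py
python3 -m jog '[[[0,0,0,0],[0,0,0,0],[0,0,0,0],[0,0,0,0],[0,0,0,0],[0,0,0,0],[0,0,0,0],[0,0,0,0]]]' 0; python3 st.py
```

```text
t: 5.3
tcp_pos: [0.6453, -0.1148, 0.1748]
tool_rot: [0.898, -0.44, 0.0, -0.0]
force: [-0.7, 0.0, 1.0]
finger_gap: 0.549
t 5.3 tcp [ 645.3 -114.8  174.8] yaw -52.18 tilt 0.01 gap 46.7 F [-0.7  0.   1. ]
t: 6.3
tcp_pos: [0.6454, -0.1148, 0.175]
tool_rot: [0.898, -0.44, 0.0, -0.0]
force: [-0.3, 0.7, 5.1]
finger_gap: 0.292
t 6.3 tcp [ 645.4 -114.8  175. ] yaw -52.18 tilt 0.03 gap 24.8 F [-0.3  0.7  5.1]
```

```bash
python3 -m jog '[[[0,0,15,0],[0,0,50,0],[-37.1,13.5,0,3.4],[-37.1,13.5,0,3.4],[-37.1,13.5,0,3.4],[-37.1,13.5,0,3.4],[-37.1,13.5,0,3.4],[-37.1,13.5,0,3.3]]]'; 
python3 -m jog '[[[0,0,-5,0],[0,0,-10,0],[0,0,-5,0],[0,0,0,0],[0,0,0,0],[0,0,0,0],[0,0,0,0],[0,0,0,0]]]';python3 st.py
python3 -c "
from h import *
for n in('top','scene'): cv2.imwrite(f'pics/{n}3.png',manip.snapshot(n)[...,::-1])
a=cv2.imread('pics/top3.png')[160:310,140:320];b=cv2.imread('pics/scene3.png')[200:350,190:370]
cv2.imwrite('pics/g4.png',cv2.resize(np.hstack([a,b]),None,fx=2.2,fy=2.2,interpolation=cv2.INTER_CUBIC))"
```

```text
t: 7.3
tcp_pos: [0.4216, -0.0334, 0.2402]
tool_rot: [0.962, -0.274, 0.0, 0.0]
force: [0.5, -0.4, -1.1]
finger_gap: 0.29
t: 8.3
tcp_pos: [0.4227, -0.0338, 0.2198]
tool_rot: [0.962, -0.275, 0.0, 0.0]
force: [-0.1, -0.2, -1.0]
finger_gap: 0.29
t 8.3 tcp [422.7 -33.8 219.8] yaw -31.88 tilt 0.02 gap 24.7 F [-0.1 -0.2 -1. ]
```

View pics/g4.png

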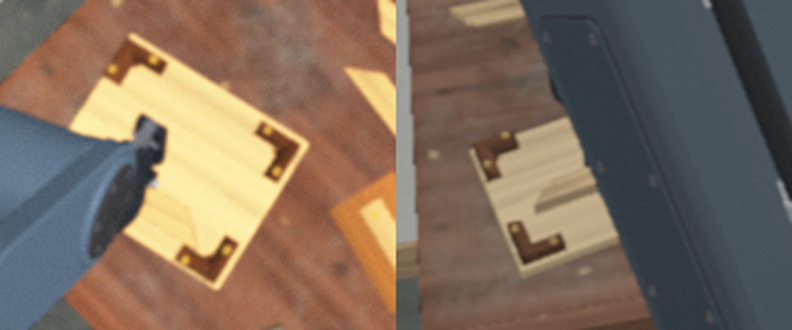

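```bash
python3 -m jog '[[[0,0,-10,0],[0,0,-10,0],[0,0,-7,0],[0,0,-3,0],[0,0,-2.5,0],[0,0,0,0],[0,0,0,0],[0,0,0,0]]]';python3 st.py
python3 -m jog '[[[0,0,0,0],[0,0,0,0],[0,0,0,0],[0,0,0,0],[0,0,20,0],[0,0,40,0],[0,0,40,0],[0,0,0,0]]]' 55; python3 st.py
```

```text
t: 9.4
tcp_pos: [0.4227, -0.0338, 0.1873]
tool_rot: [0.962, -0.275, 0.0, 0.0]
force: [0.1, -0.4, 0.9]
finger_gap: 0.293
t 9.4 tcp [422.7 -33.8 187.3] yaw -31.88 tilt 0.02 gap 24.9 F [ 0.1 -0.4  0.9]
t: 10.4
tcp_pos: [0.4233, -0.0339, 0.2895]
tool_rot: [0.962, -0.275, 0.003, 0.0]
force: [-0.1, 0.2, -0.6]
finger_gap: 0.55
t 10.4 tcp [423.3 -33.9 289.5] yaw -31.87 tilt 0.36 gap 46.8 F [-0.1  0.2 -0.6]
```

```bash
python3 -m jog '[[[11.9,-31.2,0,-2.9],[11.9,-31.2,0,-2.9],[11.9,-31.2,0,-2.9],[11.9,-31.2,0,-2.9],[11.9,-31.2,0,-2.9],[11.9,-31.2,0,-3],[12,-31.1,0,-3],[0,0,0,0]]]' 
python3 -m jog '[[[0,0,-25,0],[0,0,-25,0],[0,0,-25,0],[0,0,-15,0],[0,0,-12,0],[0,0,-7,0],[0,0,-3,0],[0,0,0,0]]]';python3 st.py
python3 -m jog '[[[0,0,0,0],[0,0,0,0],[0,0,0,0],[0,0,0,0],[0,0,0,0],[0,0,0,0],[0,0,0,0],[0,0,0,0]]]' 0; python3 st.py
```

```text
t: 11.4
tcp_pos: [0.5066, -0.2543, 0.2859]
tool_rot: [0.897, -0.442, 0.0, 0.0]
force: [-1.0, 0.7, -0.3]
finger_gap: 0.551
t: 12.4
tcp_pos: [0.5062, -0.2522, 0.1755]
tool_rot: [0.897, -0.441, 0.0, 0.0]
force: [-0.5, 0.3, 0.1]
finger_gap: 0.551
t 12.4 tcp [ 506.2 -252.2  175.5] yaw -52.38 tilt 0.04 gap 46.8 F [-0.5  0.3  0.1]
t: 13.4
tcp_pos: [0.5062, -0.2521, 0.1759]
tool_rot: [0.897, -0.441, 0.001, 0.0]
force: [-0.3, 0.8, 6.0]
finger_gap: 0.289
t 13.4 tcp [ 506.2 -252.1  175.9] yaw -52.38 tilt 0.06 gap 24.6 F [-0.3  0.8  6. ]
```

```bash
python3 -m jog '[[[0,0,15,0],[0,0,50,0],[-3,41.2,0,-10],[-3,41.2,0,-10],[-3,41.2,0,-10],[-3,41.2,0,-10],[-3,41.2,0,-10],[-3,41,0,-10]]]'; 
python3 -m jog '[[[0,0,0,-9.5],[0,0,0,0],[0,0,-10,0],[0,0,-10,0],[0,0,0,0],[0,0,0,0],[0,0,0,0],[0,0,0,0]]]';python3 st.py
python3 -c "
from h import *
for n in('top','scene'): cv2.imwrite(f'pics/{n}4.png',manip.snapshot(n)[...,::-1])
a=cv2.imread('pics/top4.png')[160:310,140:320];b=cv2.imread('pics/scene4.png')[200:350,190:370]
cv2.imwrite('pics/g5.png',cv2.resize(np.hstack([a,b]),None,fx=2.2,fy=2.2,interpolation=cv2.INTER_CUBIC))"
```

```text
t: 14.4
tcp_pos: [0.488, -0.0038, 0.2409]
tool_rot: [-0.554, 0.833, -0.0, 0.0]
force: [0.1, 0.2, -0.8]
finger_gap: 0.292
t: 15.4
tcp_pos: [0.4881, -0.0051, 0.2204]
tool_rot: [-0.486, 0.874, -0.0, 0.0]
force: [0.9, 0.7, -0.5]
finger_gap: 0.29
t 15.4 tcp [488.1  -5.1 220.4] yaw -121.88 tilt 0.03 gap 24.7 F [ 0.9  0.7 -0.5]
```

View pics/g5.png

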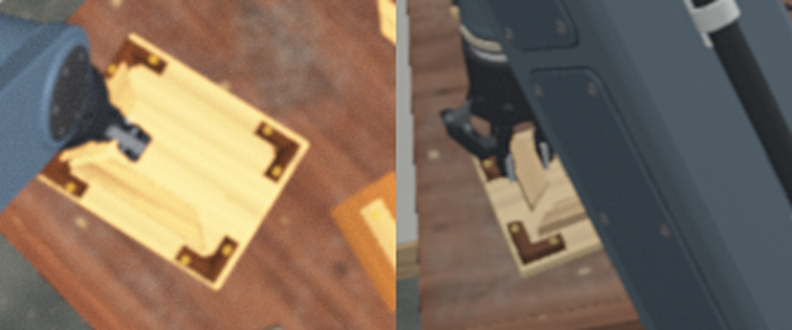

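```bash
python3 -m jog '[[[0,0,-10,0],[0,0,-10,0],[0,0,-7,0],[0,0,-3,0],[0,0,-2.2,0],[0,0,0,0],[0,0,0,0],[0,0,0,0]]]';python3 st.py
python3 -m jog '[[[0,0,0,0],[0,0,0,0],[0,0,0,0],[0,0,0,0],[0,0,20,0],[0,0,40,0],[0,0,40,0],[0,0,0,0]]]' 55
python3 -m jog '[[[9.5,-40.4,0,10.3],[9.5,-40.4,0,10.3],[9.5,-40.4,0,10.3],[9.5,-40.4,0,10.3],[9.5,-40.4,0,10.3],[9.5,-40.4,0,10.3],[9.4,-40.6,0,10.3],[0,0,0,10.1]]]'; python3 st.py
python3 -c "
from h import *
cv2.imwrite('pics/top5.png',manip.snapshot('top')[...,::-1])
a=cv2.imread('pics/top5.png')[100:310,120:390]
cv2.imwrite('pics/g6.png',cv2.resize(a,None,fx=2.8,fy=2.8,interpolation=cv2.INTER_CUBIC))"
```

```text
t: 16.5
tcp_pos: [0.4881, -0.0051, 0.1881]
tool_rot: [-0.486, 0.874, -0.0, 0.0]
force: [-0.4, 0.4, -0.5]
finger_gap: 0.29
t 16.5 tcp [488.1  -5.1 188.1] yaw -121.88 tilt 0.02 gap 24.7 F [-0.4  0.4 -0.5]
t: 17.5
tcp_pos: [0.4889, -0.0052, 0.2906]
tool_rot: [-0.486, 0.874, -0.002, 0.002]
force: [0.3, 0.2, 0.0]
finger_gap: 0.554
t: 18.5
tcp_pos: [0.5547, -0.2914, 0.2865]
tool_rot: [0.941, -0.338, 0.001, 0.0]
force: [0.5, -0.3, -0.2]
finger_gap: 0.554
t 18.5 tcp [ 554.7 -291.4  286.5] yaw -39.54 tilt 0.07 gap 47.1 F [ 0.5 -0.3 -0.2]
```

View pics/g6.png

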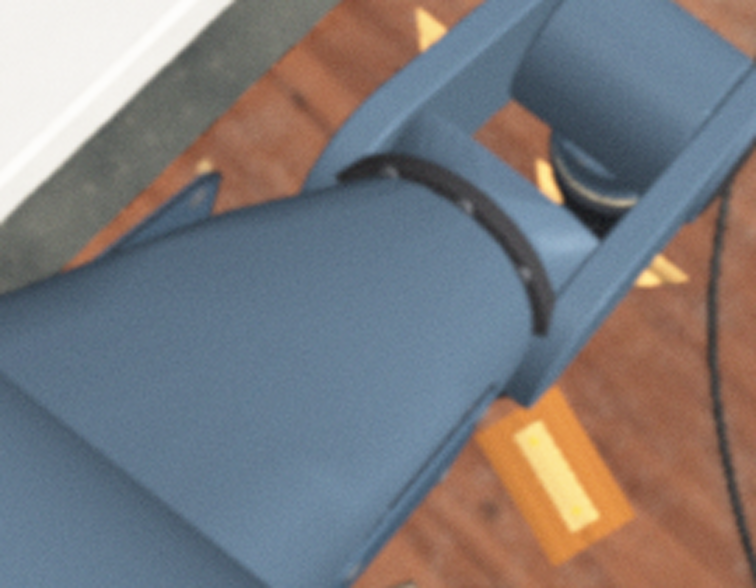

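The arm hides the board in this picture; only the panel and the ends of the two remaining sticks show. Next is stick C.

```bash
python3 -m jog '[[[0,0,-25,0],[0,0,-25,0],[0,0,-25,0],[0,0,-15,0],[0,0,-12,0],[0,0,-7,0],[0,0,-3.8,0],[0,0,0,0]]]';python3 st.py
python3 -m jog '[[[0,0,0,0],[0,0,0,0],[0,0,0,0],[0,0,0,0],[0,0,0,0],[0,0,0,0],[0,0,0,0],[0,0,0,0]]]' 0; python3 st.py
```

```text
t: 19.55
tcp_pos: [0.5546, -0.2881, 0.1754]
tool_rot: [0.941, -0.339, 0.0, 0.0]
force: [-0.2, -0.2, -0.4]
finger_gap: 0.551
t 19.55 tcp [ 554.6 -288.1  175.4] yaw -39.68 tilt 0.02 gap 46.9 F [-0.2 -0.2 -0.4]
t: 20.55
tcp_pos: [0.5548, -0.2884, 0.176]
tool_rot: [0.941, -0.339, 0.001, 0.0]
force: [-0.1, -0.1, 5.3]
finger_gap: 0.294
t 20.55 tcp [ 554.8 -288.4  176. ] yaw -39.68 tilt 0.11 gap 25.0 F [-0.1 -0.1  5.3]
```

```bash
python3 -m jog '[[[0,0,15,0],[0,0,50,0],[-10.7,35.2,0,1.3],[-10.7,35.2,0,1.3],[-10.7,35.2,0,1.3],[-10.7,35.2,0,1.3],[-10.7,35.2,0,1.3],[-10.9,35.1,0,1.3]]]'; 
python3 -m jog '[[[0,0,0,0],[0,0,0,0],[0,0,-10,0],[0,0,-10,0],[0,0,0,0],[0,0,0,0],[0,0,0,0],[0,0,0,0]]]';python3 st.py
python3 -c "
from h import *
for n in('top','scene'): cv2.imwrite(f'pics/{n}6.png',manip.snapshot(n)[...,::-1])
a=cv2.imread('pics/top6.png')[160:310,140:320];b=cv2.imread('pics/scene6.png')[200:350,190:370]
cv2.imwrite('pics/g7.png',cv2.resize(np.hstack([a,b]),None,fx=2.2,fy=2.2,interpolation=cv2.INTER_CUBIC))"
```

```text
t: 21.55
tcp_pos: [0.4895, -0.0758, 0.2406]
tool_rot: [0.962, -0.274, -0.0, -0.0]
force: [0.7, 1.1, -1.3]
finger_gap: 0.293
t: 22.55
tcp_pos: [0.4901, -0.077, 0.2204]
tool_rot: [0.962, -0.275, 0.0, 0.0]
force: [-1.1, 0.1, -1.2]
finger_gap: 0.291
t 22.55 tcp [490.1 -77.  220.4] yaw -31.88 tilt 0.03 gap 24.7 F [-1.1  0.1 -1.2]
```

View pics/g7.png

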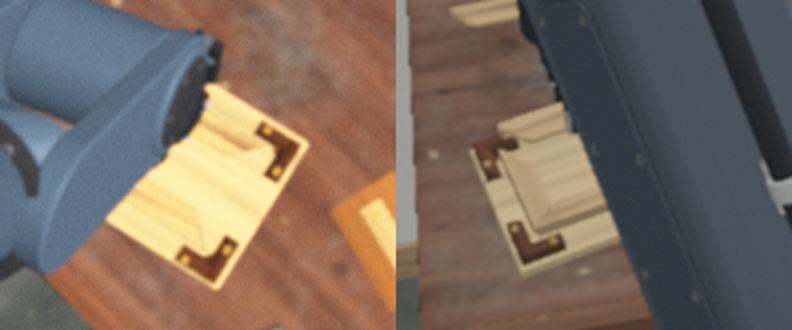

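```bash
python3 -m jog '[[[0,0,-10,0],[0,0,-10,0],[0,0,-7,0],[0,0,-3,0],[0,0,-2.3,0],[0,0,0,0],[0,0,0,0],[0,0,0,0]]]';python3 st.py
python3 -m jog '[[[0,0,0,0],[0,0,0,0],[0,0,0,0],[0,0,0,0],[0,0,20,0],[0,0,40,0],[0,0,40,0],[0,0,0,0]]]' 55
python3 -m jog '[[[27.3,-15.4,0,-1.1],[27.3,-15.4,0,-1.1],[27.3,-15.4,0,-1.1],[27.3,-15.4,0,-1.1],[27.3,-15.4,0,-1.1],[27.3,-15.4,0,-1.1],[27.3,-15.4,0,-1.2],[0,0,0,0]]]' 
python3 -m jog '[[[0,0,-25,0],[0,0,-25,0],[0,0,-25,0],[0,0,-15,0],[0,0,-12,0],[0,0,-7,0],[0,0,-3.8,0],[0,0,0,0]]]';python3 st.py
```

```text
t: 23.65
tcp_pos: [0.4902, -0.077, 0.188]
tool_rot: [0.962, -0.275, 0.0, 0.0]
force: [-0.6, 0.7, 0.3]
finger_gap: 0.293
t 23.65 tcp [490.2 -77.  188. ] yaw -31.88 tilt 0.02 gap 24.9 F [-0.6  0.7  0.3]
t: 24.65
tcp_pos: [0.4909, -0.0772, 0.2906]
tool_rot: [0.962, -0.275, 0.003, 0.0]
force: [0.3, -0.5, 0.1]
finger_gap: 0.547
t: 25.65
tcp_pos: [0.6821, -0.1858, 0.286]
tool_rot: [0.941, -0.34, -0.0, 0.0]
force: [-1.2, -0.5, -0.1]
finger_gap: 0.55
t: 26.65
tcp_pos: [0.6813, -0.1848, 0.1754]
tool_rot: [0.941, -0.339, 0.0, 0.0]
force: [-0.6, -0.5, -0.7]
finger_gap: 0.548
t 26.65 tcp [ 681.3 -184.8  175.4] yaw -39.68 tilt 0.02 gap 46.6 F [-0.6 -0.5 -0.7]
```

```bash
python3 -m jog '[[[0,0,0,0],[0,0,0,0],[0,0,0,0],[0,0,0,0],[0,0,0,0],[0,0,0,0],[0,0,0,0],[0,0,0,0]]]' 0; python3 st.py
python3 -m jog '[[[0,0,15,0],[0,0,50,0],[-42.8,13,0,-10.6],[-42.8,13,0,-10.6],[-42.8,13,0,-10.6],[-42.8,13,0,-10.6],[-42.8,13,0,-10.6],[-42.7,12.8,0,-10.6]]]'
python3 -m jog '[[[0,0,0,-10.6],[0,0,0,-8],[0,0,0,0],[0,0,-10,0],[0,0,-10,0],[0,0,0,0],[0,0,0,0],[0,0,0,0]]]';python3 st.py
python3 -c "
from h import *
for n in('top','scene'): cv2.imwrite(f'pics/{n}7.png',manip.snapshot(n)[...,::-1])
a=cv2.imread('pics/top7.png')[160:310,140:320];b=cv2.imread('pics/scene7.png')[200:350,190:370]
cv2.imwrite('pics/g8.png',cv2.resize(np.hstack([a,b]),None,fx=2.2,fy=2.2,interpolation=cv2.INTER_CUBIC))"
```

```text
t: 27.65
tcp_pos: [0.6816, -0.185, 0.176]
tool_rot: [0.941, -0.339, 0.001, 0.0]
force: [0.1, 0.0, 5.9]
finger_gap: 0.29
t 27.65 tcp [ 681.6 -185.   176. ] yaw -39.68 tilt 0.1 gap 24.6 F [0.1 0.  5.9]
t: 28.65
tcp_pos: [0.423, -0.1064, 0.2406]
tool_rot: [-0.618, 0.786, -0.0, 0.0]
force: [0.5, -1.1, -0.9]
finger_gap: 0.292
t: 29.65
tcp_pos: [0.4245, -0.107, 0.2202]
tool_rot: [-0.486, 0.874, -0.0, 0.0]
force: [-0.6, -0.8, 0.1]
finger_gap: 0.294
t 29.65 tcp [ 424.5 -107.   220.2] yaw -121.87 tilt 0.01 gap 25.0 F [-0.6 -0.8  0.1]
```

View pics/g8.png

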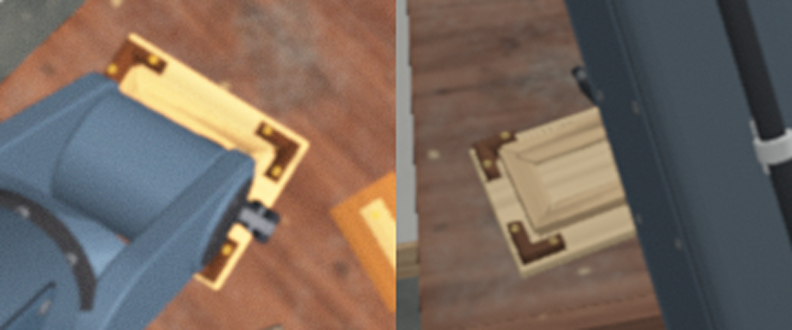

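```bash
python3 -m jog '[[[0,0,-10,0],[0,0,-10,0],[0,0,-7,0],[0,0,-3,0],[0,0,-2.2,0],[0,0,0,0],[0,0,0,0],[0,0,0,0]]]';python3 st.py
python3 -m jog '[[[0,0,0,0],[0,0,0,0],[0,0,0,0],[0,0,0,0],[0,0,20,0],[0,0,40,0],[0,0,40,0],[0,0,0,0]]]' 55
python3 -m jog '[[[-20,-46,0,7.85],[-20,-46,0,7.85],[-20,-46,0,7.85],[-20,-46,0,7.85],[-20,-46,0,7.85],[-20,-46,0,7.85],[-20,-46,0,7.85],[-20,-46,0,7.85]]]'
python3 -m jog '[[[0,-20,0,0],[0,-20,0,0],[0,-20,0,0],[0,0,0,0],[0,0,0,0],[0,0,0,0],[0,0,0,0],[0,0,0,0]]]'; python3 st.py
python3 -c "
from h import *
for n in('top','scene'): cv2.imwrite(f'pics/{n}8.png',manip.snapshot(n)[...,::-1])
a=cv2.imread('pics/top8.png')[160:310,140:340];b=cv2.imread('pics/scene8.png')[200:350,190:370]
cv2.imwrite('pics/g9.png',cv2.resize(np.hstack([a,b]),None,fx=2.1,fy=2.1,interpolation=cv2.INTER_CUBIC))"
```

```text
t: 30.75
tcp_pos: [0.4245, -0.107, 0.188]
tool_rot: [-0.486, 0.874, -0.0, 0.0]
force: [-0.1, -0.2, 0.6]
finger_gap: 0.291
t 30.75 tcp [ 424.5 -107.   188. ] yaw -121.88 tilt 0.01 gap 24.8 F [-0.1 -0.2  0.6]
t: 31.75
tcp_pos: [0.4251, -0.1072, 0.2902]
tool_rot: [-0.486, 0.874, -0.003, 0.002]
force: [-0.9, -0.0, -0.0]
finger_gap: 0.547
t: 32.75
tcp_pos: [0.2633, -0.476, 0.2864]
tool_rot: [0.871, -0.491, -0.001, -0.001]
force: [1.5, 0.0, 0.1]
finger_gap: 0.549
t: 33.75
tcp_pos: [0.2646, -0.5347, 0.2881]
tool_rot: [0.87, -0.493, 0.0, 0.0]
force: [0.6, 0.1, 0.5]
finger_gap: 0.553
t 33.75 tcp [ 264.6 -534.7  288.1] yaw -59.06 tilt 0.0 gap 47.0 F [0.6 0.1 0.5]
```

View pics/g9.png

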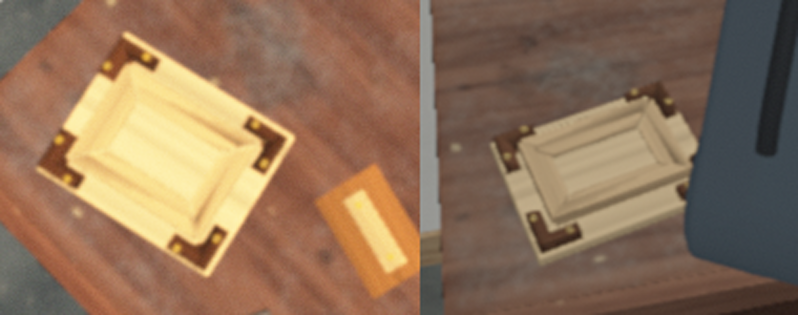

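```bash
python3 -c "
from h import *
im=cv2.imread('pics/top8.png'); k=5; x0,y0=150,165
a=cv2.resize(im[y0:y0+118,x0:x0+140],None,fx=k,fy=k,interpolation=cv2.INTER_CUBIC)
def rect(lx,ly,z,col):
    t=np.radians(58.1);c,s=np.cos(t),np.sin(t)
    P=np.array([(-lx/2,-ly/2),(lx/2,-ly/2),(lx/2,ly/2),(-lx/2,ly/2)])/1e3
    X=np.c_[c*P[:,0]-s*P[:,1]+.4563,s*P[:,0]+c*P[:,1]-.0561,np.full(4,z/1e3)]
    cv2.polylines(a,[np.round(((proj(X)-[x0,y0]+.5)*k-.5)).astype(np.int32)],True,col,1)
rect(194,156,12,(255,0,0));rect(146,106,30,(0,0,255));rect(120,80,30,(0,160,0));rect(162,122,26,(255,0,255));rect(94,54,23,(255,255,0))
cv2.imwrite('pics/g10.png',a)"
```

```text
(no output)
```

View pics/g10.png

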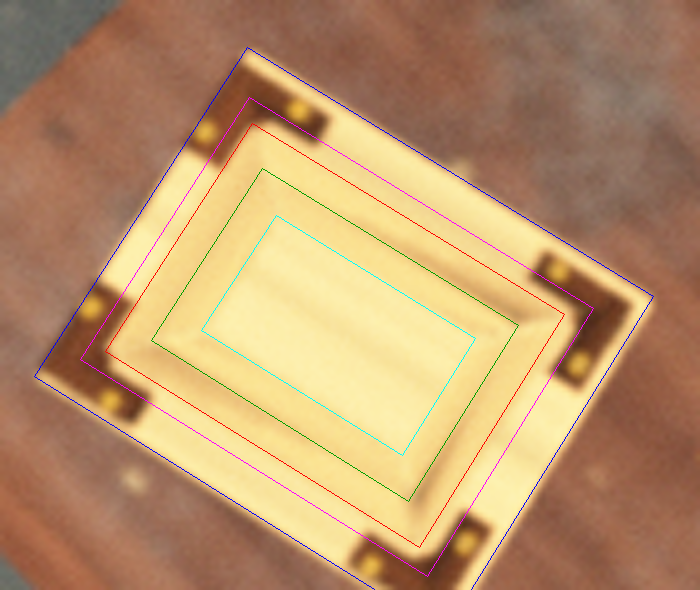

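```bash
python3 -m jog '[[[16.5,40,0,0],[16.5,40,0,0],[16.5,40,0,0],[16.5,40,0,0],[16.5,40,0,0],[16.5,40,0,0],[16.4,40,0,0],[0,0,0,0]]]'
python3 -m jog '[[[0,0,-25,0],[0,0,-25,0],[0,0,-25,0],[0,0,-15,0],[0,0,-9,0],[0,0,-5,0],[0,0,-2.5,0],[0,0,0,0]]]';python3 st.py
python3 -m jog '[[[0,0,0,0],[0,0,0,0],[0,0,0,0],[0,0,0,0],[0,0,0,0],[0,0,0,0],[0,0,0,0],[0,0,0,0]]]' 0; python3 st.py
python3 -m jog '[[[0,0,15,0],[0,0,50,0],[12.7,33.1,10,4.5],[12.7,33.1,0,4.5],[12.7,33.1,0,4.5],[12.7,33.1,0,4.5],[12.7,33.1,0,4.5],[12.9,33.2,0,4.6]]]'
python3 -m jog '[[[0,0,0,0],[0,0,-10,0],[0,0,-10,0],[0,0,-10,0],[0,0,0,0],[0,0,0,0],[0,0,0,0],[0,0,0,0]]]';python3 st.py
python3 -c "
from h import *
for n in('top','scene'): cv2.imwrite(f'pics/{n}9.png',manip.snapshot(n)[...,::-1])
a=cv2.imread('pics/top9.png')[160:310,140:340];b=cv2.imread('pics/scene9.png')[200:350,190:370]
cv2.imwrite('pics/g11.png',cv2.resize(np.hstack([a,b]),None,fx=2.1,fy=2.1,interpolation=cv2.INTER_CUBIC))"
```

```text
t: 34.85
tcp_pos: [0.3801, -0.2522, 0.288]
tool_rot: [0.871, -0.491, -0.001, -0.0]
force: [0.2, -0.6, 0.4]
finger_gap: 0.545
t: 35.85
tcp_pos: [0.3799, -0.2551, 0.1817]
tool_rot: [0.87, -0.493, 0.0, 0.0]
force: [-0.8, -0.0, -0.2]
finger_gap: 0.552
t 35.85 tcp [ 379.9 -255.1  181.7] yaw -59.08 tilt 0.03 gap 46.9 F [-0.8 -0.  -0.2]
t: 36.85
tcp_pos: [0.3799, -0.255, 0.1819]
tool_rot: [0.87, -0.493, 0.0, 0.0]
force: [-1.0, 0.4, 6.6]
finger_gap: 0.247
t 36.85 tcp [ 379.9 -255.   181.9] yaw -59.07 tilt 0.05 gap 21.0 F [-1.   0.4  6.6]
t: 37.85
tcp_pos: [0.4565, -0.0551, 0.2571]
tool_rot: [0.962, -0.274, 0.0, 0.0]
force: [0.2, -0.3, -0.8]
finger_gap: 0.248
t: 38.85
tcp_pos: [0.4563, -0.0563, 0.2267]
tool_rot: [0.961, -0.275, 0.0, 0.0]
force: [0.5, -0.7, -0.8]
finger_gap: 0.246
t 38.85 tcp [456.3 -56.3 226.7] yaw -31.98 tilt 0.04 gap 20.9 F [ 0.5 -0.7 -0.8]
```

View pics/g11.png

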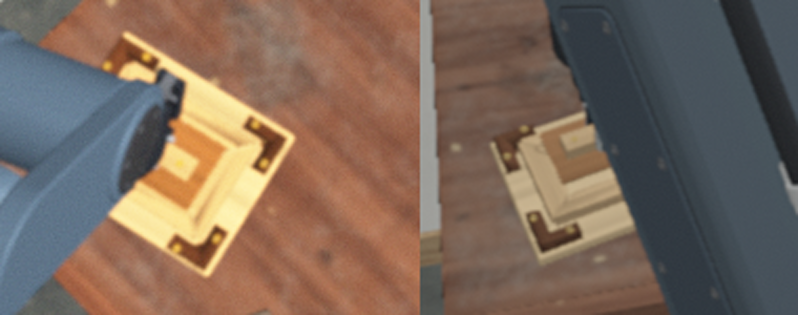

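```bash
python3 -m jog '[[[0,0,-6,0],[0,0,-6,0],[0,0,-4,0],[0,0,-3,0],[0,0,-2.5,0],[0,0,0,0],[0,0,0,0],[0,0,0,0]]]';python3 st.py
python3 -m jog '[[[0,0,0,0],[0,0,0,0],[0,0,0,0],[0,0,0,0],[0,0,20,0],[0,0,40,0],[0,0,40,0],[0,0,0,0]]]' 45
python3 -m jog '[[[-22,-47,0,-3],[-22,-47,0,-3],[-22,-47,0,-3],[-22,-47,0,-3],[-22,-47,0,-3],[-22,-47,0,-3],[-22,-47,0,-3],[-22,-47,0,-3]]]'
python3 -m jog '[[[0,-30,0,0],[0,-30,0,0],[0,-20,0,0],[0,0,0,0],[0,0,0,0],[0,0,0,0],[0,0,0,0],[0,0,0,0]]]'; python3 st.py
cat > fin.py <<'E'
from h import *
for n in('top','scene'): cv2.imwrite(f'pics/{n}10.png',manip.snapshot(n)[...,::-1])
im=cv2.imread('pics/top10.png'); k=5; x0,y0=150,165
a=cv2.resize(im[y0:y0+118,x0:x0+140],None,fx=k,fy=k,interpolation=cv2.INTER_CUBIC)
def rect(lx,ly,z,col):
    t=np.radians(58.1);c,s=np.cos(t),np.sin(t)
    P=np.array([(-lx/2,-ly/2),(lx/2,-ly/2),(lx/2,ly/2),(-lx/2,ly/2)])/1e3
    X=np.c_[c*P[:,0]-s*P[:,1]+.4563,s*P[:,0]+c*P[:,1]-.0561,np.full(4,z/1e3)]
    cv2.polylines(a,[np.round(((proj(X)-[x0,y0]+.5)*k-.5)).astype(np.int32)],True,col,1)
rect(146,106,30,(0,0,255));rect(108,68,29,(0,160,0))
cv2.imwrite('pics/g12.png',a)
f=im.astype(np.float32);hsv=cv2.cvtColor(im,cv2.COLOR_BGR2HSV)
m=((hsv[...,1]>135)&(f[...,2]>140)&(hsv[...,0]>9)).astype(np.uint8); m[:195]=0;m[275:]=0;m[:,:165]=0;m[:,275:]=0
n,l,s,_=cv2.connectedComponentsWithStats(m); kk=1+s[1:,4].argmax()
h=cv2.convexHull(np.argwhere(l==kk)[:,::-1].astype(np.int32)); mm=np.zeros(m.shape,np.uint8); cv2.fillPoly(mm,[h],1)
c,p=fit('panel',mm.astype(np.float32),(.456,-.056,1.01),.023); print('panel',c,(p[:2]*1e3).round(1),np.degrees(p[2]).round(1))
E
python3 fin.py
```

```text
t: 39.95
tcp_pos: [0.4563, -0.0563, 0.205]
tool_rot: [0.961, -0.275, 0.0, 0.0]
force: [-0.4, 0.7, -0.1]
finger_gap: 0.245
t 39.95 tcp [456.3 -56.3 205. ] yaw -31.98 tilt 0.01 gap 20.8 F [-0.4  0.7 -0.1]
t: 40.95
tcp_pos: [0.457, -0.0564, 0.3074]
tool_rot: [0.961, -0.275, 0.003, 0.0]
force: [-0.3, -0.2, 0.3]
finger_gap: 0.451
t: 41.95
tcp_pos: [0.2791, -0.4334, 0.3036]
tool_rot: [0.882, -0.47, -0.001, -0.001]
force: [0.4, -0.4, -0.5]
finger_gap: 0.451
t: 42.95
tcp_pos: [0.2804, -0.5119, 0.3051]
tool_rot: [0.883, -0.469, 0.0, 0.0]
force: [-0.1, -0.3, 0.5]
finger_gap: 0.448
t 42.95 tcp [ 280.4 -511.9  305.1] yaw -55.96 tilt 0.0 gap 38.0 F [-0.1 -0.3  0.5]
panel 0.02175881899893284 [456.8 -56.1] 58.0
```

View pics/g12.png

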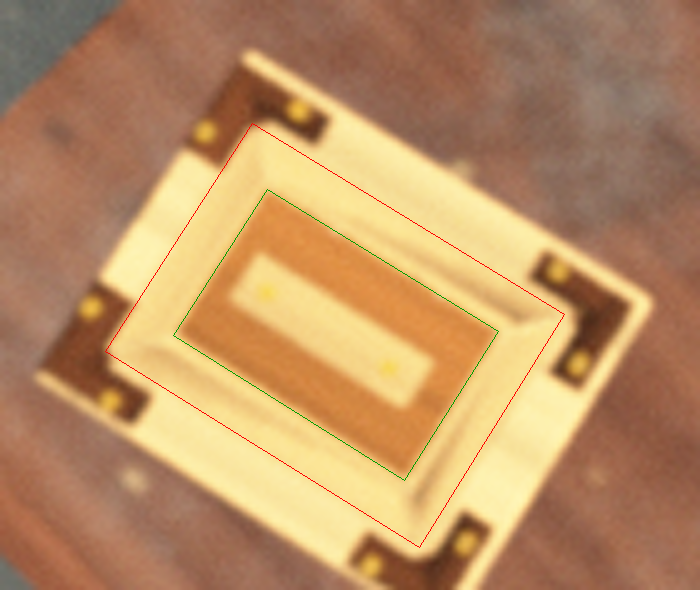

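The panel sits on its expected outline and the frame edges match theirs (red and green), so I'm handing in.

```bash
python3 -c "
from station import manip
print(manip.sign_off())"
```

```text
the job is handed in; nothing more can be done
None
```

I placed the four sticks one at a time between the corner blocks, longer edges outwards, then laid the back panel batten-up in the rebate. I released everything, moved the arm clear and handed in at about 43 s of the 128 s. The hand-in reports no verdict.

- **Panel:** the last top picture fitted it at (456.8, -56.1) mm and 58.0°. The board's measured centre is (456.3, -56.1) mm at 58.1°, so it is about 0.5 mm and 0.1° off.
- **Sticks:** the frame's outline matches the expected 146 x 106 rectangle to about 1–2 mm. I judged this by eye against an overlay and did not fit each stick separately.
- **Board measurement:** the fitted board outline lay about 1 mm outside the visible edge on one side. The block faces I drew came out 2–3 mm wider than they look in the picture, about evenly on the three corners I could read. That is inside the 8 mm tolerance.
- **Flatness:** checked only indirectly. The release heights matched what they should be, the contact force was under 1 N, and the picture looked level.
- **First grasp:** it closed a little too high on the first stick, so I opened, lowered about 6 mm and gripped again before lifting.
- **Blanks:** the arm never went near them, but I did not measure them again at the end.

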